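# Tip two tomatillos into the steamer with the loader pedal

## Robot

A 6-joint arm with a two-finger parallel gripper is mounted at the origin on the work surface. World frame = base frame: x ahead of the robot, y to its left, z up, the work surface at z = 0. Lengths are in m, angles in rad, forces in N, time in s.
With the tool pointing down it reaches from about 0.35 to 0.975 m from the base axis. Payload 17.4 kg.
Tool frame: the origin (TCP) lies midway between the tips of the shut fingers; the grasp point (between the pads) lies 19 mm behind it (robot.pinch_z is the distance from the TCP to the grasp point, in m); z points along the fingers, y is the line along which they close (so a half turn about z gives the same grasp; the last joint's range is limited). The gripper opens to 85 mm and grips with 20 to 120 N. Pads are 22 mm wide; open, the fingers measure 114 mm over their backs; the gripper's body (76 mm by 85 mm) begins 54 mm behind the grasp point. The pads swing forward as they close: fully open they stand 13 mm farther back than shut.
Start: joints at [-1.315, 0.116, 1.442, -0, 1.584, -0.038], TCP at [0.195, -0.646, 0.231] pointing down, gripper open.
Joint ranges: [-2.83, 2.83], [-0.83, 2.19], [0.07, 2.5], [-1.14, 4.28], [0.01, 3], [-2.97, 2.97]. Speed limits (rad/s): [1.89, 1.89, 2.22, 3.14, 3.14, 3.14].

## Interface

Orientations are given as a unit quaternion [x, y, z, w].
In Python, from station import robot, vision gives the robot as it stands (robot), with the cameras (vision).
- The arm moves only by the tool nudge_tcp, called after "Call:" as name(argument=value, ...), one argument or row to a line, values as JSON. Schema: {"type":"object","properties":{"motion":{"type":"array","items":{"type":"object","properties":{"trans":{"type":"array","items":{"type":"number"},"minItems":3,"maxItems":3},"spin":{"type":"number"},"finger_gap":{"type":"number"}},"additionalProperties":false,"required":["finger_gap"]},"minItems":1,"maxItems":20},"only":{"type":"string"},"quiet":{"type":"boolean"},"lines":{"type":"string"}},"required":["motion"],"additionalProperties":false}. motion is a list of rows, 1 to 20 of them, each an object with the fields trans (a list: dx, dy, dz in shares of the most that a row can go, 1 being 50 mm), spin (a turn about the tool's z in parts of the range, where 1.0 means pi rad), finger_gap (the finger opening in m); a field left out counts as zero (the opening has to be given); each row shifts and turns the commanded pose from where the row before left it, along the tool's axes as they then stand; what a row does not reach is not made up. A row lasts 1/10 s, in which the tool goes at most 0.05 m and 0.15 rad, less where a joint would pass 70% of its speed; a pose out of reach is approached as far as the arm can. The fingers move at their own pace and stop on an object; the grip force is fixed at half the most. Time passes only in rows, so rows that do not move let the fingers close. The tool returns the time, the measured TCP pose, the force, the opening and the grip force at its end. only (a regular expression) keeps the lines of the reply that match it, lines (a string "A,B") keeps lines A to B, and quiet returns only ok. Input that does not fit is refused with a message, and nothing moves.
- robot.sense(): the state, without advancing time (a new reading comes with each control period).
- vision.get_image(name): name is "side" or "top" or "wrist"; returns the picture (420x560x3 uint8, red, green, blue); there is no depth.
- vision.calibration(name): a dict with "fovy" (degrees; the focal length in pixels is half the picture's height over the tangent of half this angle, whatever the lens; pixels are square), "cx", "cy" (the principal point, pixels), "R" (3x3) and "t" (3): a world point X has camera coordinates R X + t; the wrist camera has in their place "T_tool_cam" (4x4, takes a point from camera to tool coordinates, whose origin is the TCP and whose axes are the flange's). Camera axes: x right, y down, z forward; pixel columns grow to the right and rows downward; lengths in m; the calibration is good to about 2 mm. A picture is of the moment at which its call begins: read the wrist's pose just before it. calibration takes no time and is no camera call.
- robot.job_done(): hands the job in; it is judged then, once.
The state is a dict: "t": time; "joint_pos": joint angles; "qd": joint speeds; "joint_torque": joint torques, N m; "position": TCP position; "tool_rot": TCP orientation; "force": force on the tool from outside, world axes, zero at the start; "moment": the same for the moment, N m; "grip_width": finger opening in m; "grip_force": force on a finger pad.
Only numpy, scipy, OpenCV 4.12 (cv2) and the standard library are available. Lean on these libraries where they do the work, as an engineer would, in place of code of your own. Each camera call takes 0.05 s, during which the arm holds its last target. There are 200 camera calls.

## Task

Drop the two tomatillos one at a time into the two pockets of the tip tray, one in each. Then press the red pedal with the gripper all the way down to its stop, so that the tray tips both into the hot steamer, and let the pedal come back up. Keep the gripper out of the steamer, tip the tray only by its pedal, and leave the bowl, the salt pig and the scoop where they are.

Things in the scene. Friction and masses are not known exactly. Their poses are not given: they have to be found in the camera images.
- loader: Fixed steel stand, T-shaped base plate 170 x 290 x 10 mm. Origin on the counter under the tray; +y runs from pedal over tray to steamer, x along the row of pockets. Along y: pedal pad -186 mm, pedal pivot -100, tray -36 to +67, steamer axis +175. Two posts (10 x 18 mm, 199 mm tall) at x = +-80, y = +40 mm carry the tray's hinge.
- tip_tray: Aluminium tray, 132 (x) x 104 mm (y), hinged along its x 190 mm over the counter; origin on the hinge, axes as the loader's. Two pockets in a row along x, each 60 wide, 67 mm long; side, middle and back (pedal side) walls 18 mm high; to the steamer only a 3 mm yellow sill and a short chute. The floor leans back 0.09 rad: a ball set in a pocket rolls to the back wall and stays.
- pocket0 (a point): Where the centre of a 42 mm tomatillo rests in the pocket on the loader's -x side, against the back wall (21 mm above the pocket floor). Moves with the tray.
- pocket1 (a point): The same for the pocket on the loader's +x side.
- pedal (a joint): Angle of the red pedal: 0 = up (at rest), 0.32 rad = down on its stop. Its pivot is along the loader's x, 60 mm over the counter, 86 mm from the pad's middle. Takes 4 to 6 N on the pad; a spring lifts it again. As it goes down a rod lifts the tray's back edge, tipping it 0.9 rad at the stop; the tomatillos roll out only late in the stroke.
- pedal_pad (a point): Middle of the top face of the pedal's black rubber pad, 54 mm (x) by 69 mm (y). About 91 mm over the counter and sloping 0.15 rad up towards its free end when up; it goes 29 mm almost straight down to the stop.
- steamer: Fixed round steel steamer pot, 250 mm across, 160 mm tall, with side loop handles; open top, rack inside 45 mm over the counter. Origin at the centre of its underside. The tray's chute ends just over its rim.
- steamer_mouth (a point): Centre of the steamer's open mouth, at rim height (160 mm over the counter).
- board: Fixed wooden board 190 x 100 mm, 18 mm thick, with two round 30 mm dimples at x = -45 and +45 mm, y = 0. Origin at the centre of its underside; x along the row of dimples.
- tomatillo_a: Green tomatillo, a firm 42 mm ball of about 50 g with a tan spot, lying in one of the board's dimples with its centre about 14 mm above the board's top. Origin on its surface across from the spot; turns as it rolls.
- tomatillo_a_center (a point): Centre of that ball.
- tomatillo_b: The other green tomatillo, the same in all ways.
- tomatillo_b_center (a point): Centre of that ball.
- bowl: Loose amber glass bowl, 130 mm across, 60 mm tall; origin at the centre of its underside. Bystander.
- salt_pig: Loose white ceramic salt pig, 114 mm across, 101 mm tall; origin at the centre of its underside. Bystander.
- scoop: Loose blue plastic scoop, 190 mm long, 65 mm wide, 35 mm tall, long along its x with the handle to -x; origin on its underside, about 115 mm from the handle's end. Bystander.

How it is judged:
By the outcome, as a careful person would: the job done as asked, in the order asked, and still so for the second after the job is handed in, with the robot touching nothing.
It also fails if it takes over 64 s, if anything falls off the work surface, if the arm or the gripper's body presses on something with over 40 N, if the wrist force passes 120 N, or if a joint passes its speed limit or range.

## Working session

There is one attempt and no reset: what is moved stays moved. The work goes in short steps, Python scripts to look and compute and a tool call to move; the robot and the scene stay as the last step left them, time stands still between calls to the robot, and variables do not carry over. Pictures are saved under pics/ and viewed, at most 10 in all, crops included, and the job is handed in when it is done.

```bash
ls
```

Run:
```python
import os,cv2
from station import robot, vision
os.makedirs('pics',exist_ok=True)
s=robot.sense();print(s['t'],s['position'],s['tool_rot'],s['grip_width'],robot.pinch_z)
for n in('top','side'):
    cv2.imwrite(f'pics/{n}0.png',vision.get_image(n)[:,:,::-1]);print(n,vision.calibration(n))
print(vision.calibration('wrist'))
```

```text
pics
station.py
0.0 [ 0.19542725 -0.6458773   0.23054832] [ 9.89229202e-01  1.46373578e-01 -6.10959957e-05 -5.98335482e-04] 0.0853021175024829 0.0187
top {'fovy': 49.36729794091266, 'cx': 285.46526865202736, 'cy': 208.0873299253331, 'R': array([[-0.0133454 , -0.99951645,  0.02808493],
       [-0.99791481,  0.01153962, -0.06350483],
       [ 0.06315003, -0.02887386, -0.99758627]]), 't': array([-0.07189692,  0.58285886,  1.18531947])}
side {'fovy': 51.29256648260405, 'cx': 279.47822519557945, 'cy': 208.37435318073108, 'R': array([[ 0.89207753, -0.45187524, -0.00254005],
       [-0.32630486, -0.64027162, -0.69539729],
       [ 0.3126065 ,  0.62117712, -0.71862101]]), 't': array([-0.56054816,  0.24509404,  0.87627252])}
{'fovy': 62.886541053257645, 'cx': 276.8720411906578, 'cy': 208.6056845048293, 'T_tool_cam': array([[-1.23065628e-04, -9.56304718e-01, -2.92371802e-01,
         7.43103869e-02],
       [ 9.99999992e-01, -1.25212631e-04, -1.13697602e-05,
         3.93892969e-05],
       [-2.57356871e-05, -2.92371801e-01,  9.56304726e-01,
        -1.42986078e-01],
       [ 0.00000000e+00,  0.00000000e+00,  0.00000000e+00,
         1.00000000e+00]])}
```

View pics/top0.png

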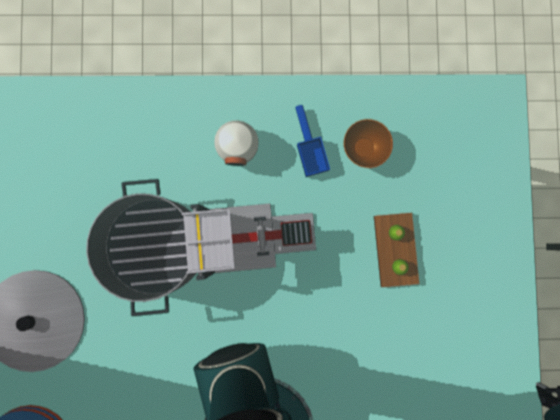

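View pics/side0.png

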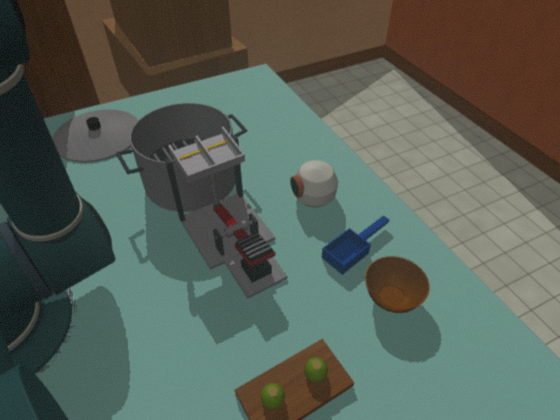

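The top view shows the tomatillos at about (396,232) and (401,267), the pad near (297,233), the tray near (208,240) and the steamer near (145,247). The side view shows the balls at (272,396) and (316,370). Next I measure these.

Create h.py:
```python
import numpy as np,cv2
from station import robot, vision
from scipy.spatial.transform import Rotation as Ro
def cam(n,s=None):
    c=vision.calibration(n);f=210/np.tan(np.radians(c['fovy']/2))
    if n=='wrist':
        T=np.array(c['T_tool_cam']);Rt=Ro.from_quat(s['tool_rot']).as_matrix()
        R=Rt@T[:3,:3];o=Rt@T[:3,3]+s['position']
    else: R=np.array(c['R']).T;o=-R@np.array(c['t'])
    return f,c['cx'],c['cy'],R,o
def ray(C,u,v):
    f,cx,cy,R,o=C;d=R@np.array([(u-cx)/f,(v-cy)/f,1]);return o,d/np.linalg.norm(d)
def plane(C,u,v,z):
    o,d=ray(C,u,v);return o+d*(z-o[2])/d[2]
def tri(rs):
    A=sum(np.eye(3)-np.outer(d,d) for o,d in rs);b=sum((np.eye(3)-np.outer(d,d))@o for o,d in rs)
    p=np.linalg.solve(A,b);return p,[round(float(np.linalg.norm(np.cross(p-o,d))),4) for o,d in rs]
def proj(C,X):
    f,cx,cy,R,o=C;c=R.T@(np.array(X)-o);return c[0]/c[2]*f+cx,c[1]/c[2]*f+cy
def blobs(img,lo,hi,amin=30):
    m=cv2.inRange(cv2.cvtColor(img,cv2.COLOR_RGB2HSV),lo,hi)
    n,_,st,ce=cv2.connectedComponentsWithStats(m)
    return [(ce[i].round(1),st[i]) for i in range(1,n) if st[i][4]>=amin],m
```

Run:
```python
from h import *
I={n:cv2.imread(f'pics/{n}0.png')[:,:,::-1].copy() for n in('top','side')}
for n in I:
    C=cam(n);print(n,'cam',C[4].round(3))
    for c,s in blobs(I[n],(30,110,40),(45,255,255))[0]: print('green',c,s,plane(C,*c,.032).round(4))
    for c,s in blobs(I[n],(22,120,120),(30,255,255),8)[0]: print('yellow',c,s,plane(C,*c,.19).round(4))
    for c,s in blobs(I[n],(0,130,60),(8,255,255),15)[0]: print('red',c,s)
a=cv2.resize(I['top'][185:310,80:330],None,fx=3.2,fy=3.2,interpolation=cv2.INTER_CUBIC)
cv2.imwrite('pics/c1.png',a[:,:,::-1])
b=cv2.resize(I['side'][110:300,110:300],None,fx=3.15,fy=3.15,interpolation=cv2.INTER_CUBIC)
cv2.imwrite('pics/c2.png',b[:,:,::-1])
```

```text
top cam [ 0.506 -0.044  1.221]
green [396.  232.1] [389 225  16  15 179] [ 0.5148 -0.3675  0.032 ]
green [399.4 266.5] [392 259  17  16 177] [ 0.4251 -0.3738  0.032 ]
yellow [197.7 227.2] [196 215   5  25  73] [0.5304 0.1234 0.19  ]
yellow [398.7 232. ] [396 230   6   5  24] [ 0.5137 -0.3308  0.19  ]
yellow [200.1 256.1] [198 243   5  26  73] [0.4658 0.1182 0.19  ]
yellow [402.5 267.3] [400 265   6   6  27] [ 0.434  -0.3371  0.19  ]
red [231.5 159.8] [226 158  14   5  44]
red [272.8 234.6] [266 231  15   8  94]
red [245.1 237.2] [233 233  24   9 168]
red [ 52.4 413.4] [ 42 408  19  12  28]
red [ 42.9 414.1] [ 32 410  21  10  36]
side cam [ 0.306 -0.641  0.799]
green [315.5 370.2] [305 358  22  24 375] [ 0.5145 -0.3681  0.032 ]
green [272.3 396.4] [261 383  24  26 418] [ 0.4249 -0.3744  0.032 ]
yellow [215.9 144.6] [207 141  19   8  36] [0.5336 0.1292 0.19  ]
yellow [189.5 154. ] [179 150  21   9  42] [0.4696 0.1242 0.19  ]
yellow [315.8 364.3] [313 361   6   7  20] [ 0.4763 -0.4169  0.19  ]
yellow [272.8 390.6] [269 387   8   8  31] [ 0.4045 -0.4226  0.19  ]
red [225.4 216. ] [214 206  23  20 156]
red [240.1 233.6] [234 230  13   9  47]
red [254.1 261.2] [249 259  11   6  17]
```

View pics/c1.png

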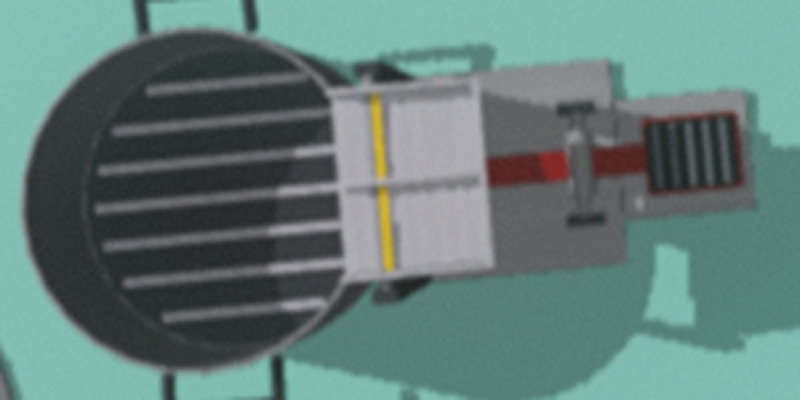

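View pics/c2.png

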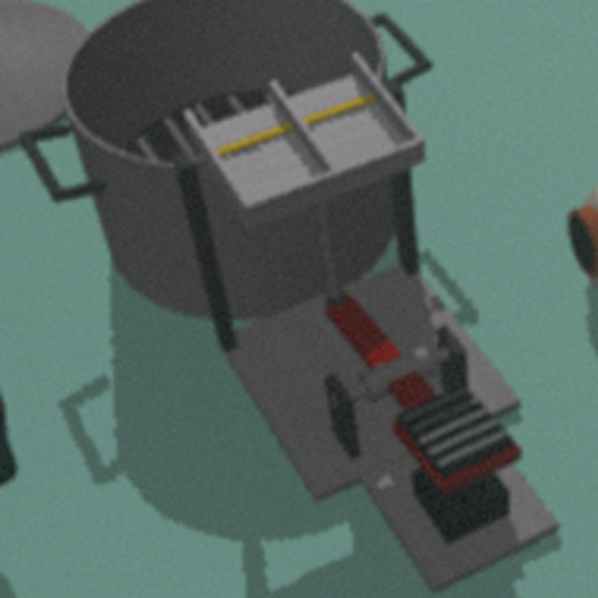

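The crops show the pad centred at about (297.2,232.8) in the top view and (255.4,246.5) in the side view. The tray's back-wall corners are at (229.4,210) and (234,268.8) in the top view. The chute points towards +y.

Run:
```python
from h import *
T=cam('top');S=cam('side')
def t2(n,a,b): 
    p,e=tri([ray(T,*a),ray(S,*b)]);print(n,p.round(4),e);return p
s1=t2('sill+x',(197.7,227.2),(215.9,144.6));s0=t2('sill-x',(200.1,256.1),(189.5,154.0))
pad=t2('pad',(297.2,232.8),(255.4,246.5))
for z in(.085,.091):print('pad plane',plane(T,297.2,232.8,z).round(4),plane(S,255.4,246.5,z).round(4))
d=s1-s0;print('yaw sill',np.arctan2(d[1],d[0]))
m=(s1+s0)/2
d=m-pad;print('yaw pad-sill',np.arctan2(-d[0],d[1]),np.linalg.norm(d[:2]))
# tray back corners on wall top z~? and steamer rim
for u,v in((229.4,210),(234,268.8)):print('back',plane(T,u,v,.2).round(4))
im=cv2.imread('pics/top0.png')
# rim extreme points: left, top, bottom (crop)
P=[plane(T,80+u/3.2,185+v/3.2,.16)[:2] for u,v in((24,200),(60,90),(190,30),(60,305),(195,370),(110,352),(110,50))]
A=np.array([[2*p[0],2*p[1],1] for p in P]);b=[p@p for p in P]
c=np.linalg.lstsq(A,b,rcond=None)[0];print('rim',c[:2].round(4),np.sqrt(c[2]+c[:2]@c[:2]).round(4))
d=c[:2]-pad[:2];print('yaw pad-pot',np.arctan2(-d[0],d[1]),np.linalg.norm(d))
```

```text
sill+x [0.5309 0.1223 0.1956] [0.0006, 0.0006]
sill-x [0.467  0.1169 0.1961] [0.001, 0.001]
pad [ 0.5174 -0.1057  0.0933] [0.0017, 0.0017]
pad plane [ 0.5159 -0.1056  0.085 ] [ 0.5214 -0.1     0.085 ]
pad plane [ 0.5158 -0.1053  0.091 ] [ 0.5196 -0.1045  0.091 ]
yaw sill 0.08444316695427517
yaw pad-sill 0.08154027081445465 0.2261225991397377
back [0.5677 0.0513 0.2   ]
back [0.4371 0.0419 0.2   ]
rim [0.488  0.2584] 0.1223
yaw pad-pot 0.08042666470958242 0.3653418590591974
```

The measurements agree with each other: yaw is about 0.082, the loader origin is about (0.502, 0.081), and pad to sill to pot spacings match those given. I'll line up over the -x tomatillo, with the fingers closing along the loader's y.

The manual's scale: shifts go in shares of 50 mm and turns go in shares of pi rad. Converting my numbers, 0.045 m is 0.9, -0.0315 m is -0.63, 0.106 rad / 3.1416 = 0.0337.

Call:
nudge_tcp(
  motion=[
    {"spin":0.0337, "finger_gap":0.085},
    {"spin":0.0337, "finger_gap":0.085},
    {"trans":[0.628, -0.63, 0], "finger_gap":0.085},
    {"trans":[0.628, -0.63, 0], "finger_gap":0.085},
    {"trans":[0.628, -0.63, 0], "finger_gap":0.085},
    {"trans":[0.628, -0.63, 0], "finger_gap":0.085},
    {"trans":[0.628, -0.63, 0], "finger_gap":0.085},
    {"trans":[0.628, -0.63, 0], "finger_gap":0.085},
    {"trans":[0.628, -0.63, 0], "finger_gap":0.085},
    {"trans":[0.628, -0.63, 0], "finger_gap":0.085},
    {"trans":[0, 0, 0.9], "finger_gap":0.085},
    {"trans":[0, 0, 0.9], "finger_gap":0.085},
    {"finger_gap":0.085},
    {"finger_gap":0.085},
  ],
)

```text
t: 1.5
position: [0.4251, -0.3745, 0.142]
tool_rot: [0.999, 0.041, -0.0, -0.0]
force: [0.2, -0.4, 0.8]
grip_width: 0.0848
grip_force: 0.0
```

Add to h.py:
```python
def go(x,y,z):
    s=robot.sense();R=Ro.from_quat(s['tool_rot']).as_matrix()
    print('t',s['t'],'pos',s['position'].round(4),'yaw',np.arctan2(R[1,0],R[0,0]).round(4),'delta tool',(R.T@(np.array([x,y,z])-s['position'])).round(4))
```

```bash
python3 -c "
from h import *
go(.425,-.374,.019)"
```

```text
t 1.5 pos [ 0.4251 -0.3745  0.142 ] yaw 0.0816 delta tool [-0.     -0.0004  0.123 ]
```

Converted, 0.04 m is 0.8, 0.025 m is 0.5.

Call:
nudge_tcp(
  motion=[
    {"trans":[0, 0, 0.8], "finger_gap":0.085},
    {"trans":[0, 0, 0.8], "finger_gap":0.085},
    {"trans":[0, 0, 0.5], "finger_gap":0.085},
    {"trans":[0, 0, 0.36], "finger_gap":0.085},
    {"finger_gap":0.085},
    {"finger_gap":0.03},
    {"finger_gap":0.03},
    {"finger_gap":0.03},
    {"finger_gap":0.03},
    {"finger_gap":0.03},
    {"finger_gap":0.03},
    {"finger_gap":0.03},
    {"finger_gap":0.03},
  ],
)

```text
t: 2.8
position: [0.4258, -0.3739, 0.0202]
tool_rot: [0.999, 0.041, 0.001, -0.0]
force: [-3.2, 12.2, 14.0]
grip_width: 0.039
grip_force: 58.4
```

Converted, -0.04 m is -0.8, -0.02 m is -0.4.

Call:
nudge_tcp(
  motion=[
    {"trans":[0, 0, -0.2], "finger_gap":0.03},
    {"trans":[0, 0, -0.4], "finger_gap":0.03},
    {"trans":[0, 0, -0.8], "finger_gap":0.03},
    {"trans":[0, 0, -0.6], "finger_gap":0.03},
    {"finger_gap":0.03},
    {"finger_gap":0.03},
  ],
)

```text
t: 3.4
position: [0.4255, -0.3747, 0.1195]
tool_rot: [0.999, 0.041, 0.001, 0.001]
force: [0.3, -0.3, -1.8]
grip_width: 0.0389
grip_force: 60.4
```

Run:
```python
from h import *
s=robot.sense();cv2.imwrite('pics/w1.png',vision.get_image('wrist')[:,:,::-1])
im=vision.get_image('side');cv2.imwrite('pics/s1.png',im[:,:,::-1])
for n in('side',):
    for c,st in blobs(im,(30,110,40),(45,255,255))[0]:print(c,st)
u,v=map(int,proj(cam('side'),s['position']));print(u,v)
w=cv2.imread('pics/w1.png');c=cv2.resize(im[v-75:v+75,u-75:u+75,::-1],(420,420),interpolation=cv2.INTER_CUBIC)
cv2.imwrite('pics/ws1.png',np.hstack([w[:,90:470],c]))
```

```text
[315.4 370.2] [305 358  22  24 379]
[265.4 375.6] [260 362  13  25 199]
271 374
```

View pics/ws1.png

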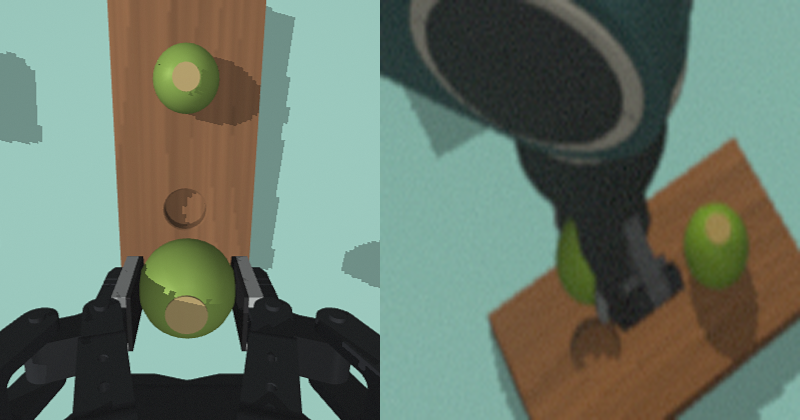

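The grasp is good: the ball sits centred between the pads and the near dimple is empty. Now I carry it over to pocket0.

Converted, -0.047 m is -0.94, -0.044 m is -0.88.

Call:
nudge_tcp(
  motion=[
    {"trans":[0, 0, -0.94], "finger_gap":0.03},
    {"trans":[0, 0, -0.94], "finger_gap":0.03},
    {"trans":[0, 0, -0.94], "finger_gap":0.03},
    {"trans":[0.164, -0.88, 0], "finger_gap":0.03},
    {"trans":[0.164, -0.88, 0], "finger_gap":0.03},
    {"trans":[0.164, -0.88, 0], "finger_gap":0.03},
    {"trans":[0.164, -0.88, 0], "finger_gap":0.03},
    {"trans":[0.164, -0.88, 0], "finger_gap":0.03},
    {"trans":[0.164, -0.88, 0], "finger_gap":0.03},
    {"trans":[0.164, -0.88, 0], "finger_gap":0.03},
    {"trans":[0.164, -0.88, 0], "finger_gap":0.03},
    {"trans":[0.164, -0.88, 0], "finger_gap":0.03},
    {"trans":[0.164, -0.88, 0], "finger_gap":0.03},
    {"finger_gap":0.03},
    {"finger_gap":0.03},
  ],
)

```text
t: 5.0
position: [0.4708, 0.0715, 0.2583]
tool_rot: [0.999, 0.042, -0.001, 0.0]
force: [0.6, -0.5, -1.6]
grip_width: 0.0392
grip_force: 60.8
```

Run:
```python
from h import *
go(.4708,.0704,.205)
s=robot.sense();im=vision.get_image('wrist');cv2.imwrite('pics/w2.png',im[:,:,::-1])
C=cam('wrist',s)
def L(x,y,z):return (.502+x*.9966-y*.0819,.081+x*.0819+y*.9966,z)
for n,p in dict(sillP=L(.033,.04,.196),sillM=L(-.033,.04,.196),backP=L(.066,-.036,.204),backM=L(-.066,-.036,.204),mid=L(0,-.036,.204)).items():
    u=tuple(map(int,proj(C,p)));print(n,u);cv2.circle(im,u,4,(255,0,0),1)
cv2.imwrite('pics/w2m.png',im[:,:,::-1])
```

```text
t 5.0 pos [0.4708 0.0715 0.2583] yaw 0.0841 delta tool [0.     0.0011 0.0533]
sillP (195, 120)
sillM (202, 227)
backP (332, 56)
backM (321, 280)
mid (326, 179)
```

View pics/w2m.png

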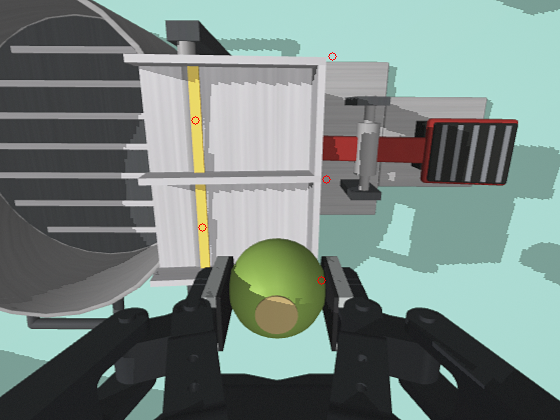

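The predicted tray points land on the image, with the sill at (195,120) and (202,227) and the middle wall at (326,179). Lower and release.

Converted, -0.03 m is -0.6, 0.025 m is 0.5.

Call:
nudge_tcp(
  motion=[
    {"trans":[0, 0, 0.5], "finger_gap":0.03},
    {"trans":[0, 0, 0.32], "finger_gap":0.03},
    {"trans":[0, 0.02, 0.14], "finger_gap":0.03},
    {"finger_gap":0.03},
    {"finger_gap":0.03},
    {"finger_gap":0.05},
    {"finger_gap":0.06},
    {"finger_gap":0.06},
    {"finger_gap":0.06},
    {"finger_gap":0.06},
    {"trans":[0, 0, -0.3], "finger_gap":0.06},
    {"trans":[0, 0, -0.6], "finger_gap":0.06},
    {"trans":[0, 0, -0.6], "finger_gap":0.06},
    {"finger_gap":0.06},
  ],
)

```text
t: 6.45
position: [0.472, 0.0699, 0.2917]
tool_rot: [0.999, 0.041, 0.003, -0.0]
force: [-0.5, -1.0, -0.4]
grip_width: 0.0596
grip_force: 0.0
```

Run:
```python
from h import *
go(.5147,-.3678,.26)
s=robot.sense();im=vision.get_image('wrist');cv2.imwrite('pics/w3.png',im[:,:,::-1])
for n in('wrist','side','top'):
    C=cam(n,s);I=vision.get_image(n) if n!='wrist' else im
    for c,st in blobs(I,(30,110,40),(45,255,255))[0]:
        p=plane(C,*c,.208);print(n,c,st,'z.208:',p.round(4),'loader',np.round(((p[0]-.502)*.9966+(p[1]-.081)*.0819,-(p[0]-.502)*.0819+(p[1]-.081)*.9966),4))
```

```text
t 6.45 pos [0.472  0.0699 0.2917] yaw 0.0819 delta tool [0.0066 0.4398 0.0317]
wrist [276.8 216.7] [ 247  190   59   59 2254] z.208: [0.4716 0.0699 0.208 ] loader [-0.0312 -0.0086]
side [197.2 161. ] [189 152  18  18 227] z.208: [0.4716 0.072  0.208 ] loader [-0.031  -0.0065]
side [315.5 370.2] [305 358  22  24 378] z.208: [ 0.4667 -0.4306  0.208 ] loader [-0.0771 -0.507 ]
top [395.9 232.1] [389 225  16  15 176] z.208: [ 0.5135 -0.3195  0.208 ] loader [-0.0214 -0.4   ]
```

The first ball is resting in pocket0. Now the second.

Converted, 0.045 m is 0.9, 0.044 m is 0.88.

Call:
nudge_tcp(
  motion=[
    {"trans":[0.014, 0.88, 0], "finger_gap":0.07},
    {"trans":[0.014, 0.88, 0], "finger_gap":0.085},
    {"trans":[0.014, 0.88, 0], "finger_gap":0.085},
    {"trans":[0.014, 0.88, 0], "finger_gap":0.085},
    {"trans":[0.014, 0.88, 0], "finger_gap":0.085},
    {"trans":[0.014, 0.88, 0], "finger_gap":0.085},
    {"trans":[0.014, 0.88, 0], "finger_gap":0.085},
    {"trans":[0.014, 0.88, 0], "finger_gap":0.085},
    {"trans":[0.014, 0.88, 0], "finger_gap":0.085},
    {"trans":[0.014, 0.88, 0], "finger_gap":0.085},
    {"trans":[0, 0, 0.9], "finger_gap":0.085},
    {"trans":[0, 0, 0.9], "finger_gap":0.085},
    {"trans":[0, 0, 0.9], "finger_gap":0.085},
    {"trans":[0, 0, 0.6], "finger_gap":0.085},
    {"finger_gap":0.085},
    {"finger_gap":0.085},
  ],
)

```text
t: 8.2
position: [0.514, -0.3681, 0.1217]
tool_rot: [0.999, 0.041, -0.0, -0.0]
force: [1.2, 0.1, 0.7]
grip_width: 0.0846
grip_force: 0.0
```

```bash
python3 -c "
from h import *
go(.5147,-.3678,.019)"
```

```text
t 8.2 pos [ 0.514  -0.3681  0.1217] yaw 0.0819 delta tool [ 8.000e-04 -1.000e-04  1.027e-01]
```

Converted, -0.04 m is -0.8, 0.035 m is 0.7.

Call:
nudge_tcp(
  motion=[
    {"trans":[0.016, 0, 0.8], "finger_gap":0.085},
    {"trans":[0, 0, 0.7], "finger_gap":0.085},
    {"trans":[0, 0, 0.36], "finger_gap":0.085},
    {"trans":[0, 0, 0.18], "finger_gap":0.085},
    {"finger_gap":0.085},
    {"finger_gap":0.03},
    {"finger_gap":0.03},
    {"finger_gap":0.03},
    {"finger_gap":0.03},
    {"finger_gap":0.03},
    {"finger_gap":0.03},
    {"finger_gap":0.03},
    {"finger_gap":0.03},
    {"trans":[0, 0, -0.2], "finger_gap":0.03},
    {"trans":[0, 0, -0.4], "finger_gap":0.03},
    {"trans":[0, 0, -0.8], "finger_gap":0.03},
    {"trans":[0, 0, -0.6], "finger_gap":0.03},
    {"finger_gap":0.03},
  ],
)

```text
t: 10.0
position: [0.5163, -0.3693, 0.1252]
tool_rot: [0.999, 0.041, 0.003, 0.002]
force: [0.8, -0.6, -0.0]
grip_width: 0.0388
grip_force: 60.4
```

Converted, -0.047 m is -0.94, -0.044 m is -0.88.

Call:
nudge_tcp(
  motion=[
    {"trans":[0, 0, -0.94], "finger_gap":0.03},
    {"trans":[0, 0, -0.94], "finger_gap":0.03},
    {"trans":[0, 0, -0.94], "finger_gap":0.03},
    {"trans":[0.112, -0.88, 0], "finger_gap":0.03},
    {"trans":[0.112, -0.88, 0], "finger_gap":0.03},
    {"trans":[0.112, -0.88, 0], "finger_gap":0.03},
    {"trans":[0.112, -0.88, 0], "finger_gap":0.03},
    {"trans":[0.112, -0.88, 0], "finger_gap":0.03},
    {"trans":[0.112, -0.88, 0], "finger_gap":0.03},
    {"trans":[0.112, -0.88, 0], "finger_gap":0.03},
    {"trans":[0.112, -0.88, 0], "finger_gap":0.03},
    {"trans":[0.112, -0.88, 0], "finger_gap":0.03},
    {"trans":[0.112, -0.88, 0], "finger_gap":0.03},
    {"finger_gap":0.03},
    {"finger_gap":0.03},
    {"finger_gap":0.03},
  ],
)

```text
t: 11.6
position: [0.5347, 0.0743, 0.2602]
tool_rot: [0.999, 0.041, -0.0, 0.0]
force: [-0.4, 0.1, -0.4]
grip_width: 0.0391
grip_force: 60.8
```

Run:
```python
from h import *
go(.5346,.0756,.209)
```

```text
t 11.6 pos [0.5347 0.0743 0.2602] yaw 0.0813 delta tool [ 0.     -0.0013  0.0512]
```

Converted, -0.03 m is -0.6, 0.025 m is 0.5.

Call:
nudge_tcp(
  motion=[
    {"trans":[0, -0.02, 0.5], "finger_gap":0.03},
    {"trans":[0, 0, 0.32], "finger_gap":0.03},
    {"trans":[0, 0, 0.18], "finger_gap":0.03},
    {"finger_gap":0.03},
    {"finger_gap":0.03},
    {"finger_gap":0.05},
    {"finger_gap":0.06},
    {"finger_gap":0.06},
    {"finger_gap":0.06},
    {"finger_gap":0.06},
    {"trans":[0, 0, -0.3], "finger_gap":0.06},
    {"trans":[0, 0, -0.6], "finger_gap":0.06},
    {"trans":[0, 0, -0.6], "finger_gap":0.06},
    {"trans":[0, 0, -0.6], "finger_gap":0.06},
    {"finger_gap":0.06},
  ],
)

```text
t: 13.1
position: [0.5353, 0.0761, 0.321]
tool_rot: [0.999, 0.041, 0.003, -0.0]
force: [0.5, -0.3, -0.1]
grip_width: 0.0597
grip_force: 0.0
```

Run:
```python
from h import *
# pad approach: shut fingers over pad
go(.5170,-.1050,.15)
s=robot.sense();
for n in('wrist','side'):
    C=cam(n,s);I=vision.get_image(n);cv2.imwrite(f'pics/{n}4.png',I[:,:,::-1])
    for c,st in blobs(I,(30,110,40),(45,255,255))[0]:
        p=plane(C,*c,.208);print(n,c,st,'z.208:',p.round(4),'loader',np.round(((p[0]-.502)*.9966+(p[1]-.081)*.0819,-(p[0]-.502)*.0819+(p[1]-.081)*.9966),4))
```

```text
t 13.1 pos [0.5353 0.0761 0.321 ] yaw 0.0818 delta tool [-0.0341  0.179   0.1708]
wrist [277.7 204.6] [ 252  180   53   53 1797] z.208: [0.5354 0.0754 0.208 ] loader [ 0.0328 -0.0083]
wrist [277.9 278.8] [ 254  256   49   51 1626] z.208: [0.4716 0.07   0.208 ] loader [-0.0312 -0.0085]
side [224.6 150.8] [217 143  17  17 196] z.208: [0.5357 0.0776 0.208 ] loader [ 0.0333 -0.0061]
side [197.2 161. ] [189 152  18  18 229] z.208: [0.4716 0.072  0.208 ] loader [-0.031  -0.0065]
```

View pics/side4.png

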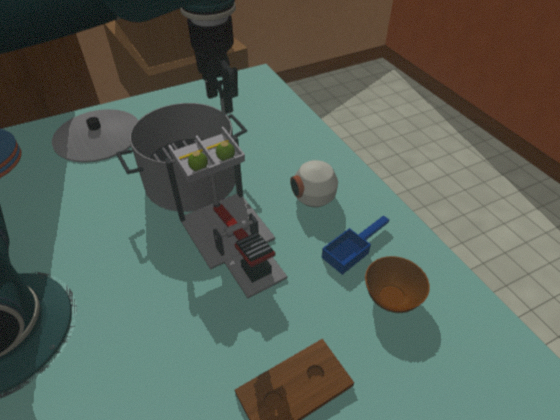

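Both balls are in their pockets, at (197,161) and (225,151) in the side view, and the board is empty. Next I shut the fingers and move over the pad.

Converted, 0.045 m is 0.9, 0.0358 m is 0.716.

Call:
nudge_tcp(
  motion=[
    {"trans":[-0.136, 0.716, 0], "finger_gap":0.03},
    {"trans":[-0.136, 0.716, 0], "finger_gap":0},
    {"trans":[-0.136, 0.716, 0], "finger_gap":0},
    {"trans":[-0.136, 0.716, 0], "finger_gap":0},
    {"trans":[-0.136, 0.716, 0], "finger_gap":0},
    {"trans":[0, 0, 0.9], "finger_gap":0},
    {"trans":[0, 0, 0.9], "finger_gap":0},
    {"trans":[0, 0, 0.9], "finger_gap":0},
    {"trans":[0, 0, 0.8], "finger_gap":0},
    {"trans":[0, 0, 0.4], "finger_gap":0},
    {"finger_gap":0},
    {"finger_gap":0},
  ],
)

```text
t: 14.4
position: [0.5153, -0.1051, 0.1207]
tool_rot: [0.999, 0.041, -0.0, -0.0]
force: [-0.1, 0.7, 0.2]
grip_width: -0.0002
grip_force: 0.0
```

Run:
```python
from h import *
go(.517,-.105,.093)
```

```text
t 14.4 pos [ 0.5153 -0.1051  0.1207] yaw 0.0818 delta tool [0.0017 0.     0.0277]
```

Converted, 0.015 m is 0.3, 0.01 m is 0.2.

Call:
nudge_tcp(
  motion=[
    {"trans":[0.02, 0, 0.3], "finger_gap":0},
    {"trans":[0, 0, 0.2], "finger_gap":0},
    {"trans":[0, 0, 0.14], "finger_gap":0},
    {"trans":[0, 0, 0.14], "finger_gap":0},
    {"trans":[0, 0, 0.14], "finger_gap":0},
    {"trans":[0, 0, 0.12], "finger_gap":0},
    {"finger_gap":0},
    {"finger_gap":0},
  ],
)

```text
t: 15.2
position: [0.5166, -0.1055, 0.0687]
tool_rot: [0.999, 0.041, 0.0, 0.0]
force: [0.2, -5.0, 5.3]
grip_width: 0.0001
grip_force: 2.8
```

Call:
nudge_tcp(
  motion=[
    {"trans":[0, 0, 0.08], "finger_gap":0},
    {"finger_gap":0},
    {"finger_gap":0},
  ],
)

```text
t: 15.5
position: [0.5166, -0.1054, 0.0648]
tool_rot: [0.999, 0.041, 0.0, 0.0]
force: [-0.3, -5.2, 4.8]
grip_width: -0.0
grip_force: 2.9
```

Converted, 0.003 m is 0.06.

Call:
nudge_tcp(
  motion=[
    {"trans":[0, 0, 0.06], "finger_gap":0},
    {"finger_gap":0},
    {"finger_gap":0},
  ],
)

```text
t: 15.8
position: [0.5168, -0.1055, 0.0627]
tool_rot: [0.999, 0.041, 0.001, 0.001]
force: [-4.4, -5.1, 13.5]
grip_width: -0.0001
grip_force: 7.3
```

Call:
nudge_tcp(
  motion=[
    {"trans":[0, 0, 0.06], "finger_gap":0},
    {"finger_gap":0},
    {"finger_gap":0},
  ],
)

```text
t: 16.1
position: [0.517, -0.1056, 0.0617]
tool_rot: [0.999, 0.041, 0.001, 0.001]
force: [-15.5, -2.5, 37.8]
grip_width: -0.0001
grip_force: 18.5
```

The force rose to 38 N at z=0.0617, so the pedal is on its stop. I'll check that the balls have gone.

Call:
nudge_tcp(
  motion=[
    {"finger_gap":0},
    {"finger_gap":0},
    {"finger_gap":0},
    {"finger_gap":0},
    {"finger_gap":0},
    {"finger_gap":0},
    {"finger_gap":0},
  ],
)

```text
t: 16.8
position: [0.517, -0.1056, 0.0617]
tool_rot: [0.999, 0.041, 0.001, 0.001]
force: [-16.0, -2.4, 36.9]
grip_width: -0.0003
grip_force: 18.4
```

Run:
```python
from h import *
for n in('top','side'):
    I=vision.get_image(n);cv2.imwrite(f'pics/{n}5.png',I[:,:,::-1])
    for c,st in blobs(I,(30,90,25),(48,255,255))[0]:print(n,c,st,plane(cam(n),*c,.07).round(3))
a=cv2.imread('pics/top5.png')[150:330,60:340];b=cv2.imread('pics/side5.png')[90:310,90:310]
cv2.imwrite('pics/m5.png',np.hstack([cv2.resize(a,(467,300)),cv2.resize(b,(300,300))]))
```

```text
top [111.7 250.2] [103 234  19  33 428] [0.479 0.356 0.07 ]
```

View pics/m5.png

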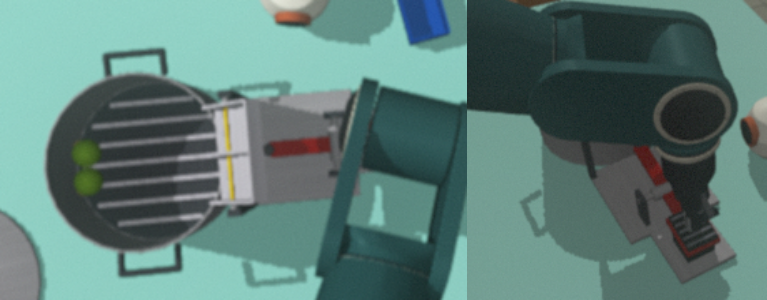

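Both balls are in the steamer and the tray is tipped. Now I let the pedal come up slowly and retract.

Converted, 0.045 m is 0.9, -0.04 m is -0.8.

Call:
nudge_tcp(
  motion=[
    {"trans":[0, 0, -0.12], "finger_gap":0},
    {"trans":[0, 0, -0.14], "finger_gap":0},
    {"trans":[0, 0, -0.16], "finger_gap":0},
    {"trans":[0, 0, -0.16], "finger_gap":0},
    {"trans":[0, 0, -0.2], "finger_gap":0},
    {"trans":[0, 0, -0.4], "finger_gap":0},
    {"trans":[0, 0, -0.6], "finger_gap":0},
    {"trans":[0, 0, -0.8], "finger_gap":0},
    {"trans":[0, 0.6, -0.8], "finger_gap":0},
    {"trans":[0, 0.9, -0.4], "finger_gap":0},
    {"trans":[0, 0.9, 0], "finger_gap":0},
    {"trans":[0, 0.9, 0], "finger_gap":0},
    {"trans":[0, 0.9, 0], "finger_gap":0},
    {"finger_gap":0},
    {"finger_gap":0},
    {"finger_gap":0},
    {"finger_gap":0},
    {"finger_gap":0},
    {"finger_gap":0},
  ],
)

```text
t: 18.8
position: [0.5336, -0.3137, 0.2476]
tool_rot: [0.999, 0.041, 0.0, 0.0]
force: [0.4, 0.4, -0.7]
grip_width: 0.0
grip_force: 0.0
```

Run:
```python
from h import *
for n in('top','side'):
    I=vision.get_image(n);cv2.imwrite(f'pics/{n}6.png',I[:,:,::-1])
    for c,st in blobs(I,(30,90,25),(48,255,255))[0]:print(n,c,st)
    d=cv2.absdiff(I,cv2.imread(f'pics/{n}0.png')[:,:,::-1].copy()).mean(2)
    if n=='top':print('bystanders diff',d[100:185,210:400].max(),'pedal',d[215:255,205:320].mean())
a=cv2.imread('pics/top6.png');b=cv2.imread('pics/side6.png')
cv2.imwrite('pics/m6.png',np.hstack([cv2.resize(a,(400,300)),cv2.resize(b,(400,300))]))
```

```text
top [111.6 250.3] [103 234  18  33 422]
bystanders diff 28.0 pedal 15.690362318840577
```

View pics/m6.png

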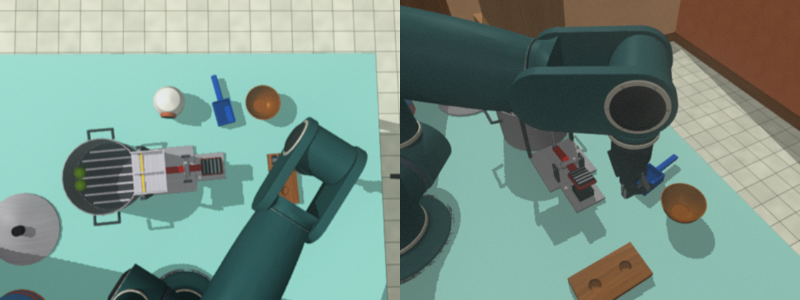

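The pedal is up, the tray is level, both tomatillos are at rest in the steamer, and the bystanders are where they were.

```bash
python3 -c "
from station import robot, vision
print(robot.job_done())"
```

```text
the job is handed in; nothing more can be done
None
```

Both tomatillos went one at a time into their own pockets and were tipped into the steamer by pressing the pedal to its stop; the pedal is back up, the bowl, salt pig and scoop did not move, and the job is handed in at about 19 s (no verdict was returned).

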